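Tuck the service-duct cover under the laid cover's lap and hold it pressed flat

TASK

Pick up the loose grey cover by its handle and close the open bay of the bench service duct with it: slide its plain edge in under the raised lap of the cover already laid, without prising that lap up, let the other end down inside the raised end lip, and press the cover flat onto the duct. Finish while still holding it there, pushing down firmly (about 10 N) so that it could be screwed down; do not let go. Leave the bottle, the screw dish, the screwdriver and the vial rack where they are.

Things in the scene. Friction and masses are not known exactly. Their poses are not given: they have to be found in the camera images.
- cover: The loose cover: flat grey plastic sheet 104 mm (its x) by 160 mm (its y) by 4 mm thick, about 0.17 kg, lying flat on the bench, handle up. Origin at the centre of its underside, z up. Its -y edge is the plain edge to tuck; near its +y edge it has two small screw holes.
- cover_grip (a point): Middle of the bar of the loose cover's black bow handle, 29 mm above the cover's origin. The bar is 10 mm wide (cover's x), 100 mm long (cover's y) and 10 mm high, on a 10 mm square post at each end, with 20 mm free height under it.
- cover_tuck (a point): Middle of the lower border of the cover's plain (-y) edge, the one to tuck: 80 mm from the cover's origin along its -y.
- cover_heel (a point): Middle of the lower border of the cover's other (+y) edge, with the screw holes: 80 mm from its origin along its +y.
- duct: White sheet-steel service duct fixed to the bench, 110 mm wide (its x), 822 mm long (its y), 60 mm high. Origin at bench height under the middle of its open bay, z up. Along each long side an 18 mm wide flat flange faces up, 60 mm above the bench: the covers lie on these two flanges, with no rim at the long sides. From y = -83 mm towards -y it is closed by covers.
- bay (a point): Middle of the open bay at the height of the flange tops, 60 mm above the duct's origin; axes those of the duct. The bay is 166 mm long, from the step of the laid cover (y = -83 mm) to the end lip (y = +83 mm), so the 160 mm cover has 6 mm of play.
- end_lip (a point): Middle of the top of the end lip: the duct's end plate, 4 mm thick (y = +83 to +87 mm in the duct's frame), standing 6 mm above the flanges. With the loose cover tilted 3 to 6 degrees, plain edge low, its other end passes over this lip.
- lap_edge (a point): Middle of the lower border of the lap's edge, at y = -55 mm in the duct's frame. The lap, 110 mm wide, is raised by a step: its underside is 8 mm above the flanges from the step (y = -83 mm) to y = -63 mm, and its last 8 mm is kicked up to 11 mm at the edge. The loose cover's plain edge goes into this gap in the duct's -y direction.
- laid_cover (a joint): Bending of the laid cover (grey sheet 4 mm thick, same kind of handle, bar top 94 mm above the bench), rad: 0 = as laid; grows as its lap is lifted, springs back. Screwed down 200 mm behind the lap's edge: 0.01 rad lifts the lap 2 mm, which takes about 1.2 N there, and 0.5 N more for each further 2 mm.
- amber_bottle: Capped amber bottle, 86 mm across, 170 mm tall, standing left of the duct. Bystander. Origin under its centre.
- screw_dish: Steel dish with screws, 76 mm across, 24 mm tall. Bystander. Origin under its centre.
- screwdriver: Screwdriver lying on the bench. Bystander.
- vial_rack: White rack with vials, 75 by 120 mm, 46 mm tall. Bystander. Origin under its centre.
Things that resemble listed ones, but are neither listed nor needed, are in the scene too. Of the things that look like the cover, the largest one is meant.

How it is judged:
By the outcome, as a careful person would: the job done as asked, in the order asked, and still so for the second after the job is handed in, while the arm keeps its last pose, push and grip.
It also fails if it takes over 40 s, if anything falls off the work surface, if the arm or the gripper's body presses on something with over 40 N, if the wrist force passes 120 N, or if a joint passes its speed limit or range.

ROBOT

A 6-joint arm with a two-finger parallel gripper is mounted at the origin on the work surface. World frame = base frame: x ahead of the robot, y to its left, z up, the work surface at z = 0. Lengths are in m, angles in degrees, forces in N, time in s.
With the tool pointing down it reaches from about 0.375 to 0.75 m from the base axis. Payload 9 kg.
Tool frame: the origin (TCP) lies where the fingers leave the gripper's body, on its centre line; the fingertips stand 73 mm ahead of it and the grasp point (between the pads) lies 54 mm ahead of it (robot.tip_reach is the distance from the TCP to the fingertips, in m); z points along the fingers, y is the direction in which the jaws open and shut (so a half turn about z gives the same grasp; the last joint's range is limited). The gripper opens to 85 mm and grips with 20 to 120 N. Pads are 22 mm wide; open, the fingers measure 114 mm over their backs; the gripper's body (76 mm by 85 mm) begins 54 mm behind the grasp point. The pads swing forward as they close: fully open they stand 13 mm farther back than shut.
Start: joints at [-84.093, 5.964, 5.575, 89.605, 0, 77.527], TCP at [0.189, -0.569, 0.304] pointing down, gripper open.
Joint ranges: [-171.21, 171.21], [-48.23, 106.86], [-62.78, 66.21], [-105.2, 120.99], [-86.42, 89.51], [-180, 180]. Speed limits (degrees/s): [127.2, 127.2, 147.25, 180, 180, 180].

INTERFACE

Orientations are given as [roll, pitch, yaw] about the fixed x, y, z axes, in that order (R = Rz(yaw) Ry(pitch) Rx(roll)).
In Python, from plant import robot gives the robot as it stands. Calls block until the motion is done:
- robot.move_pose(position, orientation): joint-space move of the TCP to a pose.
- robot.line_to(position, vel=0.15, rotation=None, guard=None): straight line of the TCP; rotation=None keeps the orientation; vel is the mean speed in m/s. With guard (N) it stops when the force on the tool has changed by that much, and returns True; else False.
- robot.goto_joints(angles): joint-space move.
- robot.set_gripper(opening): finger opening in m; the grip force is fixed at half the most; returns when the fingers have stopped.
- robot.pause(seconds).
- robot.ik(position, orientation): joint angles nearest the present ones, or None.
- robot.observe(): the state.
- robot.grab_frame(name): name is "side" or "top"; returns the picture (400x640x3 uint8, blue, green, red); there is no depth.
- robot.get_calibration(name): a dict with "vertical_fov" (degrees; the focal length in pixels is half the picture's height over the tangent of half this angle, whatever the lens; pixels are square), "cx", "cy" (the principal point, pixels), "rvec" (rotation vector, rad) and "tvec" (3), from world to camera coordinates, as OpenCV has them. Camera axes: x right, y down, z forward; pixel columns grow to the right and rows downward; lengths in m; the calibration is good to about 2 mm. A picture is of the moment at which its call begins. get_calibration takes no time and is no camera call.
A pose or a line that the arm cannot do raises robot.IKError and nothing moves.
- robot.job_done(): hands the job in, once; it reports no verdict.
The state is a dict: "time": time; "q": joint angles; "qvel": joint speeds; "joint_torque": joint torques, N m; "tool_pos": TCP position; "tcp_rot": TCP orientation; "ft_force": force on the tool from outside, world axes, zero at the start; "torque": the same for the moment, N m; "gripper_width": finger opening in m.
Only numpy, scipy, OpenCV 4.12 (cv2) and the standard library are available. Lean on these libraries where they do the work, as an engineer would, in place of code of your own. Each camera call takes 0.05 s, during which the arm holds its last target.

## Working session

There is one attempt and no reset: what is moved stays moved. The work goes in short steps, each a Python script; the robot and the scene stay as the last script left them, time stands still between calls to the robot, and variables do not carry over. Pictures are saved under pics/ and viewed, and the job is handed in when it is done.

```bash
ls; mkdir -p pics; python3 - <<'E'
from plant import robot
import cv2
for n in("side","top"):
    cv2.imwrite(f"pics/{n}0.png",robot.grab_frame(n)); print(robot.get_calibration(n))
s=robot.observe();print(s)
E
```

```text
pics
{'vertical_fov': 44.14851467984595, 'cx': 316.73595537568747, 'cy': 200.26077088306457, 'rvec': array([ 1.11211814, -2.43556039,  0.97152071]), 'tvec': array([0.31756548, 0.33139488, 1.26932694])}
{'vertical_fov': 43.79706338216452, 'cx': 310.34046703024865, 'cy': 204.20800335717837, 'rvec': array([ 2.16051143, -2.1135856 ,  0.18856699]), 'tvec': array([0.01097367, 0.48694384, 1.47912564])}
{'time': 0.1, 'q': array([-8.40928299e+01,  5.99486999e+00,  5.53257927e+00,  8.96041325e+01,
        1.76861710e-04,  7.75268602e+01]), 'qvel': array([-0.02070324, -0.07509535,  0.08425535, -0.0549198 ,  0.01065038,
        0.01465191]), 'joint_torque': array([ 5.48603770e-03, -5.58213472e+01,  5.04717565e+01,  1.32141393e-02,
       -3.22053265e-04, -8.72531530e-06]), 'tool_pos': array([ 0.18918349, -0.56917896,  0.3032136 ]), 'tcp_rot': array([-1.79935183e+02, -1.45188871e-02,  1.83803016e+01]), 'ft_force': array([ 0.21611973, -0.25228582, -0.22741543]), 'torque': array([0.01881191, 0.00486183, 0.01144644]), 'gripper_width': 0.08575849864285662}
```

View pics/side0.png

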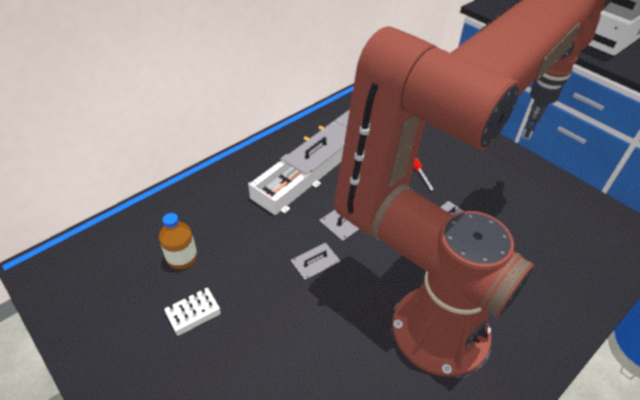

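View pics/top0.png

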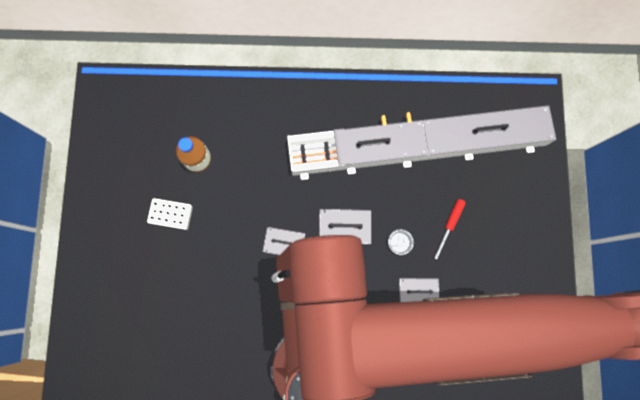

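```bash
python3 - <<'E'
import cv2
i=cv2.imread("pics/top0.png")
cv2.imwrite("pics/c1.png",cv2.resize(i[195:310,255:445],None,fx=4,fy=4,interpolation=cv2.INTER_CUBIC))
cv2.imwrite("pics/c2.png",cv2.resize(i[95:185,280:440],None,fx=5,fy=5,interpolation=cv2.INTER_CUBIC))
E
```

```text
(no output)
```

View pics/c1.png

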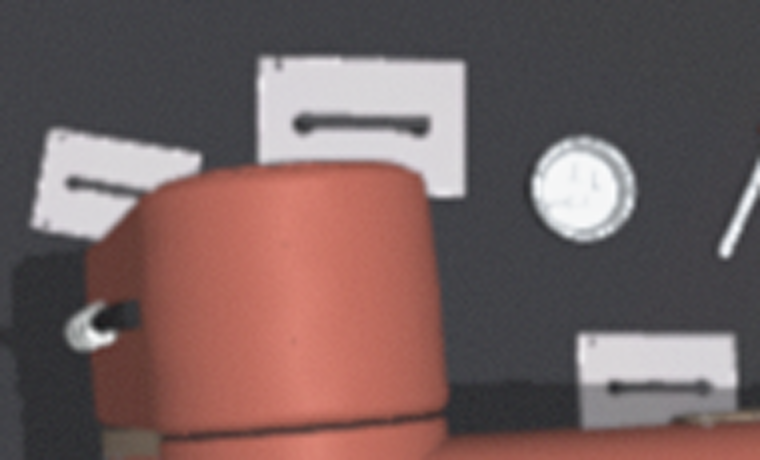

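View pics/c2.png

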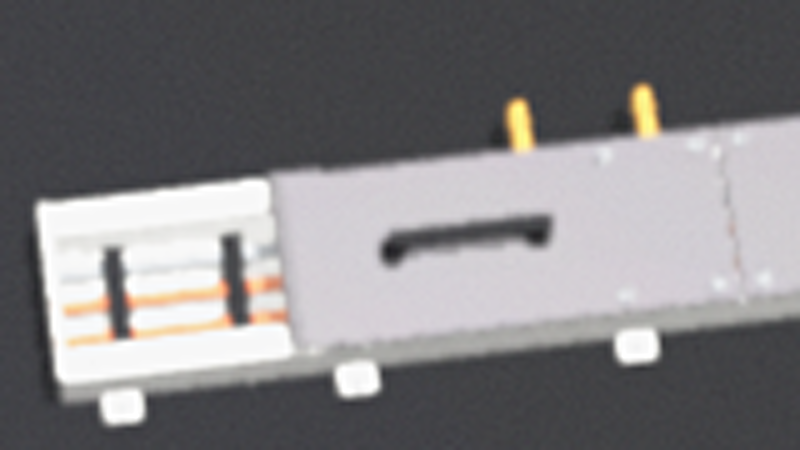

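```bash
python3 - <<'E'
from plant import robot
import cv2
q=robot.observe()['q'].copy(); q[0]-=40
robot.goto_joints(q)
for n in("side","top"):
    i=robot.grab_frame(n);cv2.imwrite(f"pics/{n}1.png",i)
    c=(i[90:270,220:420] if n=="side" else i[195:265,255:415])
    cv2.imwrite(f"pics/{n}1c.png",cv2.resize(c,None,fx=4 if n=="side" else 5,fy=4 if n=="side" else 5,interpolation=cv2.INTER_CUBIC)[:600])
print(robot.observe()['time'])
E
```

```text
1.7167
```

View pics/side1c.png

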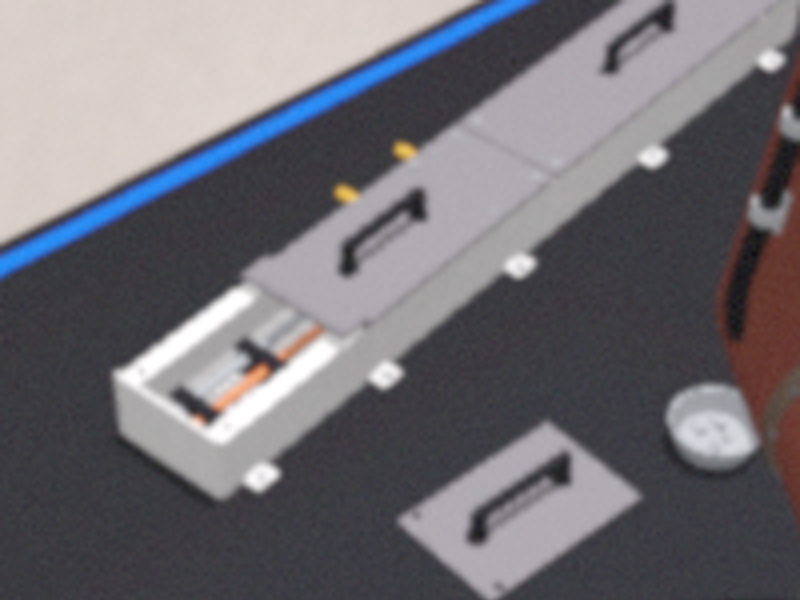

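View pics/top1c.png

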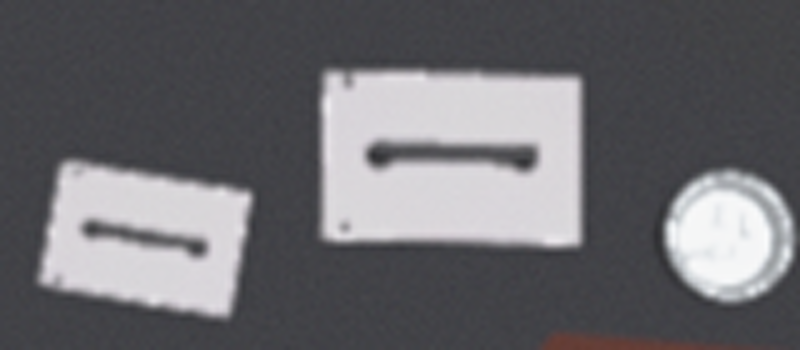

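View pics/top1.png

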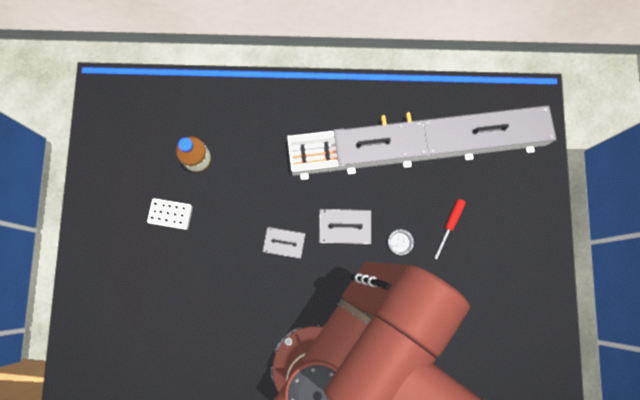

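```bash
cat > h.py <<'E'
import numpy as np,cv2
from plant import robot
from scipy.optimize import least_squares
from scipy.spatial.transform import Rotation as R
def cam(n):
    c=robot.get_calibration(n);f=200/np.tan(np.radians(c['vertical_fov']/2))
    return np.array([[f,0,c['cx']],[0,f,c['cy']],[0,0,1]]),c['rvec'],c['tvec']
def proj(n,P):
    K,r,t=cam(n);return cv2.projectPoints(np.float64(P).reshape(-1,1,3),r,t,K,None)[0].reshape(-1,2)
def tow(p,L):
    c,s=np.cos(p[2]),np.sin(p[2]);L=np.atleast_2d(L)
    return np.c_[p[0]+c*L[:,0]-s*L[:,1],p[1]+s*L[:,0]+c*L[:,1],L[:,2]]
def unc(uv,f,ox,oy): return (np.atleast_2d(uv)+.5)/f-.5+[ox,oy]
def fit(obs,p0):
    g=lambda p:np.concatenate([(w*(proj(n,tow(p,L))-uv)).ravel() for n,uv,L,w in obs])
    s=least_squares(g,p0,loss='soft_l1');return s.x,[(o[0],np.round(proj(o[0],tow(s.x,o[2]))-o[1],2).tolist()) for o in obs]
E
python3 - <<'E'
from h import *
L=np.array([[52,80,4],[52,-80,4],[-52,-80,4],[-52,80,4]])/1e3
ot=("top",unc([[322,71],[582,76],[582,246],[322,241]],5,255,195),L,1)
os_=("side",unc([[398,520],[548,422],[642,495],[490,600]],4,220,90),L[[0,1,2,3]],1)
# figure side ordering: left/top/right/bottom
print(fit([ot],[.4,-.1,0])); print(fit([os_],[.4,-.1,0]));print(fit([ot,os_],[.4,-.1,0]))
D=np.array([[55,87,66],[-55,87,66],[55,-55,75],[-55,-55,75]])/1e3
dt=("top",unc([[38,203],[58,383],[272,177],[298,352]],5,280,95),D,1)
ds=("side",unc([[114,373],[220,443],[243,275],[350,333]],4,220,90),D,1)
df=("top",np.array([[549.,107],[554,137]]),np.array([[55,-735,64],[-55,-735,64]])/1e3,.5)
for o in([dt],[ds],[dt,ds],[dt,ds,df]): print(fit(o,[.6,0,0]))
E
```

```text
(array([ 0.42593471, -0.08782894,  0.00505039]), [('top', [[0.51, 0.45], [-0.35, 0.34], [-0.21, -0.44], [0.08, -0.32]])])
(array([ 0.42726864, -0.08758425, -0.00406063]), [('side', [[0.05, -0.19], [-0.02, -0.03], [-0.21, 0.17], [0.17, 0.06]])])
(array([ 0.42660823, -0.08765608,  0.00074363]), [('top', [[0.54, 0.13], [-0.33, 0.24], [-0.34, -0.55], [-0.05, -0.65]]), ('side', [[0.23, 0.04], [-0.0, 0.05], [-0.07, 0.17], [0.49, 0.22]])])
(array([0.65077129, 0.00198605, 0.13517369]), [('top', [[0.6, 0.75], [0.45, -0.59], [-0.21, 0.12], [-1.0, -0.18]])])
(array([0.65125431, 0.00134221, 0.14348478]), [('side', [[0.9, 0.22], [0.02, -0.21], [0.07, -0.48], [-1.21, 0.56]])])
(array([0.65087481, 0.00169772, 0.13911152]), [('top', [[0.63, 0.84], [0.63, -0.52], [-0.2, 0.03], [-0.84, -0.29]]), ('side', [[0.85, 0.24], [-0.14, -0.1], [0.16, -0.38], [-1.21, 0.75]])])
(array([0.65100639, 0.00186142, 0.14602681]), [('top', [[0.48, 1.0], [0.72, -0.39], [-0.39, -0.12], [-0.79, -0.47]]), ('side', [[0.83, 0.4], [0.02, -0.07], [-0.07, -0.37], [-1.29, 0.63]]), ('top', [[-0.21, -1.37], [2.03, 2.28]])])
```

```bash
python3 - <<'E'
import cv2
from h import *
i=cv2.imread("pics/top1.png")
p=[.65095,.0018,.143]
im=cv2.resize(i[95:185,415:575],None,fx=5,fy=5,interpolation=cv2.INTER_CUBIC)
cv2.imwrite("pics/c3.png",im)
im=cv2.resize(i[95:185,280:440],None,fx=5,fy=5,interpolation=cv2.INTER_CUBIC)
def dr(P,c):
    q=(proj("top",tow(p,np.array(P)/1e3))-[280,95]+.5)*5-.5
    cv2.polylines(im,[np.int32(q.round())],True,c,1)
dr([[55,87,66],[-55,87,66],[-55,83,66],[55,83,66]],(0,0,255))
dr([[55,83,60],[-55,83,60],[-55,-55,60],[55,-55,60]],(0,160,0))
dr([[55,-55,75],[-55,-55,75],[-55,-83,72],[55,-83,72]],(255,0,0))
cv2.imwrite("pics/c4.png",im)
E
```

```text
(no output)
```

View pics/c3.png

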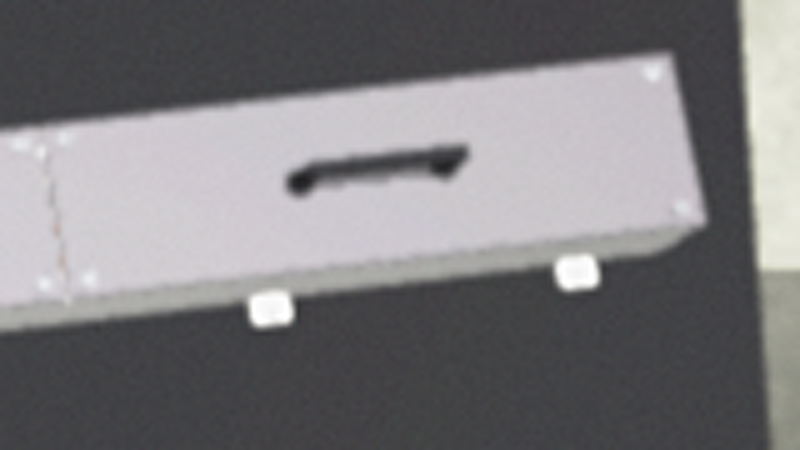

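View pics/c4.png

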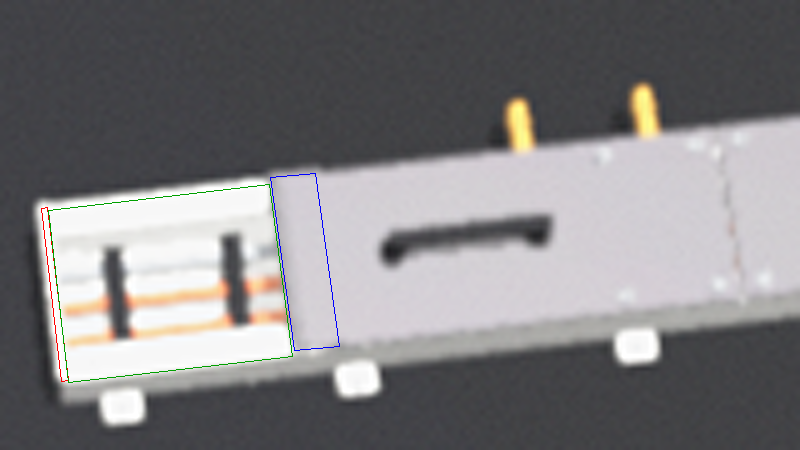

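```bash
python3 - <<'E'
from h import *
D=np.array([[55,87,66],[-55,87,66],[55,-55,75],[-55,-55,75]])/1e3
dt=("top",unc([[38,203],[58,383],[272,177],[298,352]],5,280,95),D,1)
ds=("side",unc([[114,373],[220,443],[243,275],[350,333]],4,220,90),D,1)
df=("top",unc([[671,53],[707,226]],5,415,95),np.array([[55,-735,64],[-55,-735,64]])/1e3,1)
for o in([dt,df],[dt,ds,df]): print(fit(o,[.6,0,0]))
E
```

```text
(array([0.65087806, 0.00193165, 0.14561661]), [('top', [[0.46, 1.02], [0.69, -0.36], [-0.4, -0.07], [-0.82, -0.42]]), ('top', [[-0.0, 0.56], [0.03, -0.39]])])
(array([0.65100912, 0.00176059, 0.1454606 ]), [('top', [[0.52, 0.98], [0.74, -0.4], [-0.35, -0.11], [-0.76, -0.46]]), ('side', [[0.85, 0.37], [0.03, -0.09], [-0.03, -0.38], [-1.26, 0.63]]), ('top', [[0.06, 0.55], [0.08, -0.39]])])
```

```bash
cat >> h.py <<'E'
DUCT=[.6510,.0018,.1455]; COV=[.4267,-.0877,.0007]; GZ=.084
Rrel=R.from_euler('z',90,degrees=True)*R.from_euler('x',180,degrees=True)
def covpose(org,yaw,t):   # cover origin world, yaw rad, tilt deg -> tcp pos, rpy
    Rc=R.from_euler('z',yaw)*R.from_euler('x',t,degrees=True)
    return np.array(org)+Rc.apply([0,0,GZ]),(Rc*Rrel).as_euler('xyz',degrees=True)
def tuckpose(ty,tz,t,dx=0,dyaw=0):  # tuck edge lower border at duct y=ty, height tz above flange (m), tilt t deg
    a=np.radians(t);o=tow(DUCT,[dx,ty+.08*np.cos(a),.06+tz+.08*np.sin(a)])[0]
    return covpose(o,DUCT[2]+dyaw,t)
def st(m=''):
    s=robot.observe();print(m,'t',round(s['time'],2),'pos',s['tool_pos'].round(4),'rot',s['tcp_rot'].round(2),'F',s['ft_force'].round(2),'M',s['torque'].round(2),'w',round(s['gripper_width'],4));return s
def snap(n,name,box=None,f=4):
    i=robot.grab_frame(n);cv2.imwrite(f"pics/{name}_full.png",i)
    if box: i=cv2.resize(i[box[1]:box[3],box[0]:box[2]],None,fx=f,fy=f,interpolation=cv2.INTER_CUBIC)
    cv2.imwrite(f"pics/{name}.png",i)
E
python3 - <<'E'
from h import *
p,r=covpose([COV[0],COV[1],0],COV[2],0)
print(p,r)
robot.move_pose(p+[0,0,.08],r); st('above')
print(robot.line_to(p,vel=.1,guard=8)); st('down')
robot.set_gripper(0.0); st('grip')
robot.line_to(p+[0,0,.10],vel=.15); robot.pause(.2);st('lift')
snap("side","lift",(250,140,410,290)); 
for ty,tz,t in[(-.04,.05,0),(-.04,.02,4.5),(-.08,0,0)]:
    P,O=tuckpose(ty,tz,t);print(P,O,robot.ik(P,O))
E
```

```text
[ 0.4267 -0.0877  0.084 ] [180.           0.          90.04010705]
above t 4.58 pos [ 0.4268 -0.0883  0.1641] rot [1.7999e+02 1.0000e-02 8.9980e+01] F [ 0.56 -0.46 -0.08] M [-0.02 -0.03  0.01] w 0.0854
False
down t 5.53 pos [ 0.4271 -0.0879  0.0846] rot [1.7996e+02 2.0000e-02 9.0040e+01] F [-0.93 -0.26 -0.28] M [ 0.01  0.04 -0.05] w 0.0853
grip t 6.21 pos [ 0.4268 -0.0878  0.0842] rot [1.7998e+02 1.0000e-02 9.0040e+01] F [0.28 0.5  2.76] M [0.05 0.13 0.01] w 0.0087
lift t 7.22 pos [ 0.4262 -0.0874  0.183 ] rot [-1.7991e+02 -5.0000e-02  9.0040e+01] F [ 0.   -0.44 -2.41] M [ 0.01 -0.03 -0.05] w 0.0088
[0.64520051 0.04137734 0.194     ] [180.           0.          98.33653592] [-7.89421612 14.47101707  3.58258693 79.11156986  0.         73.76924796]
[0.64619182 0.03461241 0.17001778] [180.          -4.5         98.33653592] [-10.04367936  16.03380194   2.81116721  78.19894443   4.2699948
  71.56678555]
[0.651  0.0018 0.144 ] [180.           0.          98.33653592] [-11.32460251  16.52851788   0.73223215  74.20371426   0.
  70.33886157]
```

View pics/lift.png

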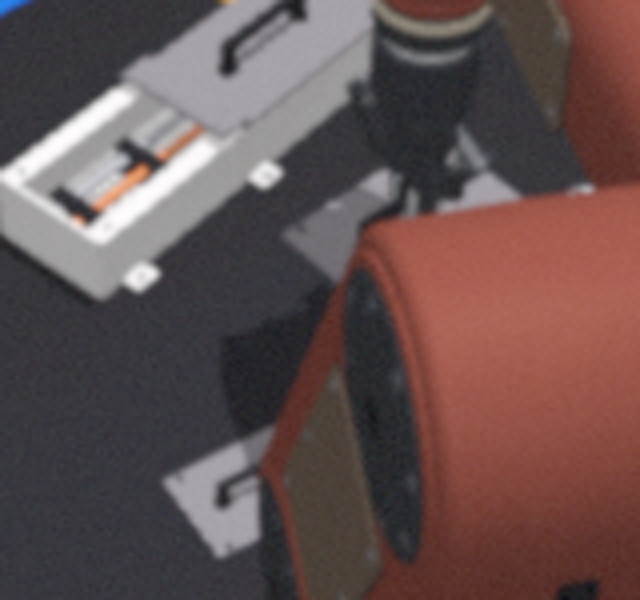

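```bash
python3 - <<'E'
from h import *
s=robot.observe();p=s['tool_pos'];p[2]=.225
robot.line_to(p,vel=.15)
P,O=tuckpose(-.030,.055,4.5); robot.line_to(P,vel=.2,rotation=O)
P,O=tuckpose(-.030,.012,4.5); robot.line_to(P,vel=.1,rotation=O)
robot.pause(.3);st('hover')
print(P,O)
snap("side","hov",(250,100,410,250)); snap("top","hovt",(270,90,430,200),5)
E
```

```text
hover t 10.02 pos [0.6451 0.0445 0.1627] rot [179.95  -4.48  98.34] F [ 0.37 -0.1  -1.92] M [-0.13  0.03  0.02] w 0.0089
[0.64474194 0.04450674 0.16201778] [180.          -4.5         98.33653592]
```

View pics/hov.png

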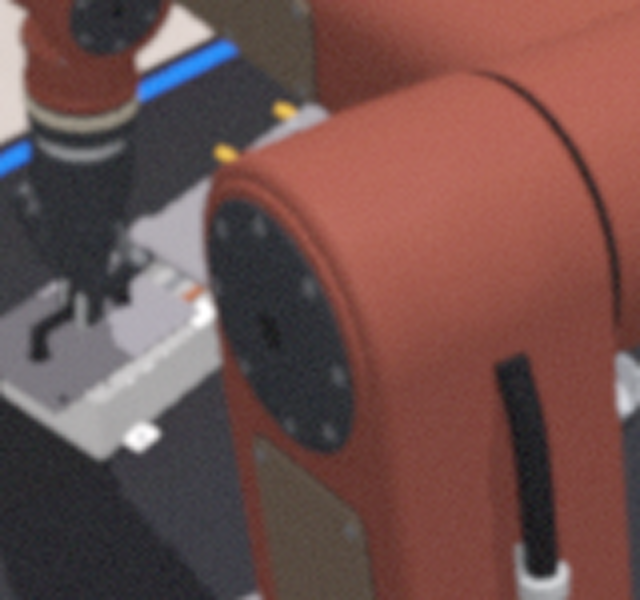

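View pics/hovt.png

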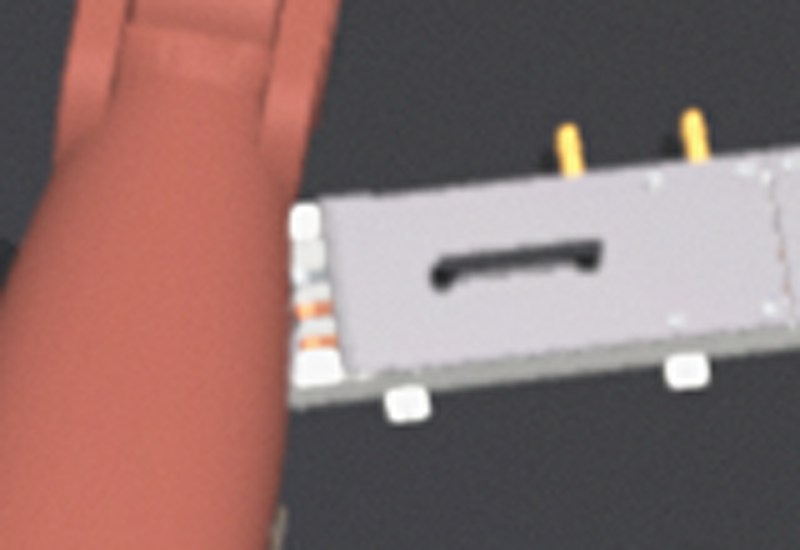

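View pics/hov_full.png

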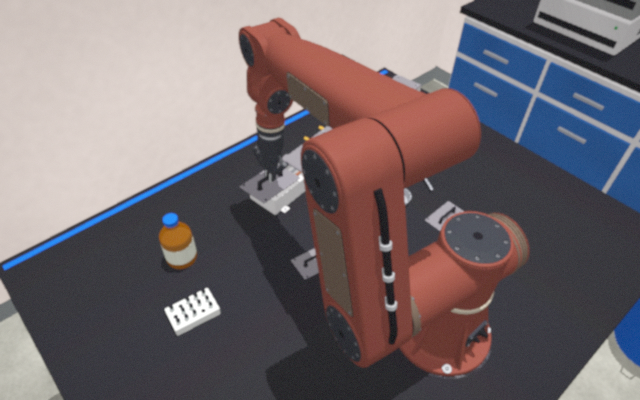

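```bash
python3 - <<'E'
from h import *
im=cv2.imread("pics/hov_full.png");x0,y0,f=235,140,7
im=cv2.resize(im[y0:y0+80,x0:x0+90],None,fx=f,fy=f,interpolation=cv2.INTER_CUBIC)
a=np.radians(4.5)
def loc(x,y,z): return [x,-.030+(y+.08)*np.cos(a)-z*np.sin(a),.060+.0125+(y+.08)*np.sin(a)+z*np.cos(a)]
def dr(P,c):
    q=(proj("side",tow(DUCT,np.array(P)))-[x0,y0]+.5)*f-.5
    cv2.polylines(im,[np.int32(q.round())],True,c,1)
dr([loc(.052,.08,.004),loc(-.052,.08,.004),loc(-.052,-.08,.004),loc(.052,-.08,.004)],(0,0,255))
dr(np.array([[55,87,66],[-55,87,66],[-55,83,66],[55,83,66]])/1e3,(255,0,0))
dr(np.array([[55,-55,75],[-55,-55,75],[-55,-83,72],[55,-83,72]])/1e3,(0,200,0))
cv2.imwrite("pics/hovo.png",im)
E
```

```text
(no output)
```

View pics/hovo.png

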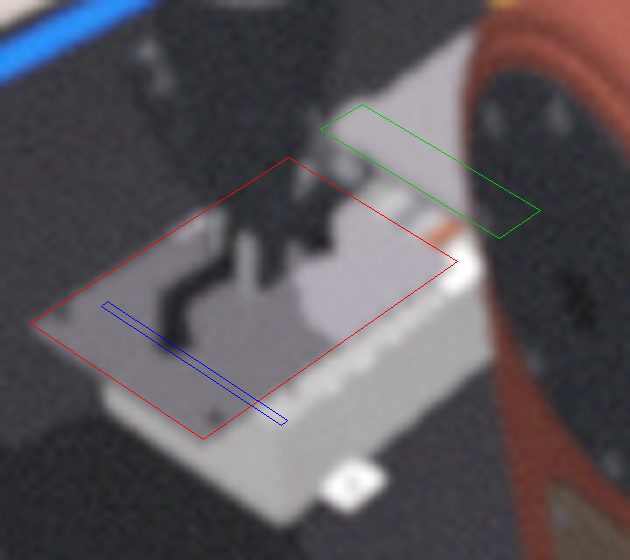

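```bash
python3 - <<'E'
from h import *
P,O=tuckpose(-.042,.005,4.5); robot.line_to(P,vel=.05,rotation=O); robot.pause(.2); st('pre')
P2,O=tuckpose(-.042,-.003,4.5); print(robot.line_to(P2,vel=.01,rotation=O,guard=2.5)); st('touch')
robot.pause(.1); s=st('touch'); print('tz',(s['tool_pos'][2]-P2[2]-.003)*1e3)
E
```

```text
pre t 10.74 pos [0.6465 0.0327 0.1551] rot [179.99  -4.5   98.34] F [ 0.32 -0.52 -1.58] M [-0.08 -0.04  0.01] w 0.0088
True
touch t 11.33 pos [0.6464 0.0329 0.1488] rot [-179.98   -4.53   98.35] F [1.39 0.89 2.36] M [-0.03 -0.28  0.02] w 0.009
touch t 11.43 pos [0.6463 0.0329 0.1487] rot [-179.97   -4.53   98.35] F [0.28 1.51 3.2 ] M [-0.01 -0.39  0.02] w 0.0085
tz -1.2816523168932532
```

```bash
python3 - <<'E'
from h import *
u=tow(DUCT,[[0,1,0]])[0]-tow(DUCT,[[0,0,0]])[0]
P,O=tuckpose(-.042,.0003,4.5); robot.line_to(P,vel=.02,rotation=O); robot.pause(.1); st('up')
P,O=tuckpose(-.074,.0003,4.5); print(robot.line_to(P,vel=.03,rotation=O,guard=3)); robot.pause(.1); s=st('in')
P,O=tuckpose(-.088,.0003,4.5); print(robot.line_to(P,vel=.012,rotation=O,guard=3)); s=st('step')
c=tuckpose(0,0,4.5)[0]; print('ty',(s['tool_pos']-c)@u, 'Fy',s['ft_force']@u)
E
```

```text
up t 11.79 pos [0.6462 0.0326 0.1499] rot [-179.95   -4.51   98.33] F [ 0.14 -0.31 -1.03] M [-0.09 -0.02  0.  ] w 0.009
False
in t 13.11 pos [0.6511 0.0012 0.1503] rot [-180.     -4.5    98.35] F [-0.32 -0.25 -1.85] M [-0.11 -0.05  0.01] w 0.0089
True
step t 13.86 pos [ 0.6521 -0.0072  0.1498] rot [-179.97   -4.59   98.34] F [2.24 2.04 0.45] M [ 0.29 -0.36 -0.03] w 0.0088
ty -0.08220218088206341 Fy 1.6882342962639532
```

```bash
python3 - <<'E'
from h import *
P,O=tuckpose(-.0795,.0003,4.5); robot.line_to(P,vel=.03,rotation=O); robot.pause(.15); st('back')
snap("side","bk",(235,130,325,220),6)
for t in (3,1.5,.6):
    P,O=tuckpose(-.0795,.0003,t); g=robot.line_to(P,vel=.008,rotation=O,guard=4); st(f'{t} {g}')
    if g: break
robot.pause(.1);st()
E
```

```text
back t 14.26 pos [ 0.6518 -0.0044  0.1501] rot [-179.98   -4.51   98.34] F [-0.25  0.92 -0.98] M [-0.05  0.02  0.  ] w 0.0089
3 False t 14.84 pos [ 0.6515 -0.002   0.1484] rot [-180.     -3.     98.35] F [ 0.43 -0.1  -2.23] M [-0.08  0.03 -0.04] w 0.0088
1.5 False t 15.38 pos [6.512e-01 3.000e-04 1.464e-01] rot [180.    -1.51  98.35] F [ 0.77  0.1  -1.4 ] M [-0.04  0.    0.03] w 0.0085
0.6 False t 15.75 pos [0.651  0.0016 0.1451] rot [-179.99   -0.6    98.35] F [ 0.2   0.13 -2.14] M [-0.05  0.04 -0.02] w 0.0087
 t 15.85 pos [0.651  0.0015 0.1451] rot [-180.     -0.61   98.34] F [-0.04  0.25 -1.48] M [-0.    0.03  0.01] w 0.0086
```

View pics/bk.png

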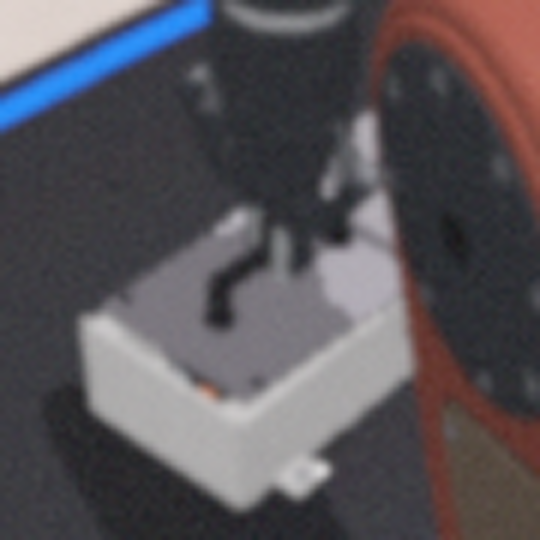

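```bash
python3 - <<'E'
from h import *
P,O=tuckpose(-.0795,.0000,0); print(robot.line_to(P,vel=.005,rotation=O,guard=5)); st('flat')
P,O=tuckpose(-.0795,-.006,0); print(robot.line_to(P,vel=.005,rotation=O,guard=9)); st('press')
robot.pause(.3);s=st()
F=[]
for _ in range(8): robot.pause(.03);F.append(np.r_[robot.observe()['ft_force'],robot.observe()['torque']])
print(np.mean(F,0).round(2))
snap("side","pr",(235,130,325,220),6);snap("top","prt",(260,90,420,200),5)
E
```

```text
False
flat t 16.28 pos [0.651  0.0022 0.1443] rot [1.7998e+02 3.0000e-02 9.8330e+01] F [-0.42 -0.96  1.68] M [-0.31  0.18  0.02] w 0.0086
True
press t 16.69 pos [0.651  0.0022 0.1443] rot [1.7997e+02 3.0000e-02 9.8330e+01] F [-0.2   0.68  4.54] M [-0.02  0.07  0.04] w 0.0087
 t 16.99 pos [0.651  0.0021 0.1443] rot [1.7998e+02 3.0000e-02 9.8330e+01] F [-0.03  0.17  6.9 ] M [ 0.04 -0.02 -0.04] w 0.0089
[-0.17  0.21  5.42  0.08  0.01 -0.  ]
```

View pics/pr.png

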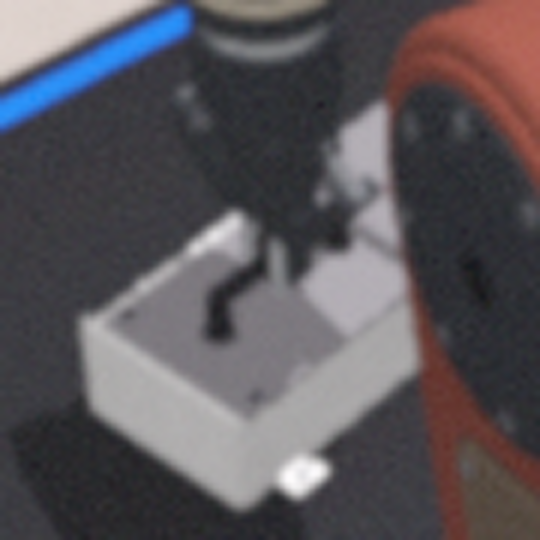

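View pics/prt.png

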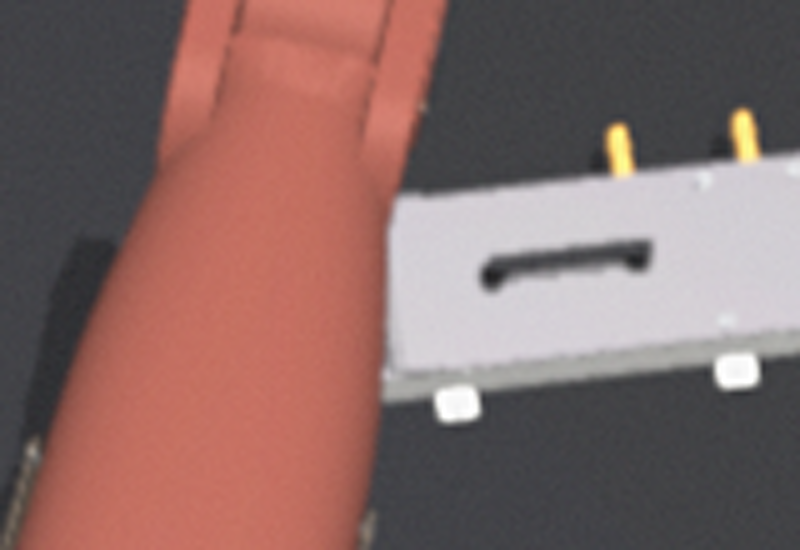

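```bash
python3 - <<'E'
from h import *
im=cv2.imread("pics/pr_full.png");x0,y0,f=240,140,8
im=cv2.resize(im[y0:y0+70,x0:x0+80],None,fx=f,fy=f,interpolation=cv2.INTER_CUBIC)
def dr(P,c):
    q=(proj("side",tow(DUCT,np.array(P)/1e3))-[x0,y0]+.5)*f-.5
    cv2.polylines(im,[np.int32(q.round())],True,c,1)
dr([[52,80.5,64],[-52,80.5,64],[-52,-55,64],[52,-55,64]],(0,0,255))
dr([[55,87,66],[-55,87,66],[-55,83,66],[55,83,66]],(255,0,0))
dr([[55,83,60],[-55,83,60],[-55,-55,60],[55,-55,60]],(0,200,0))
cv2.imwrite("pics/pro.png",im)
E
```

```text
(no output)
```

View pics/pro.png

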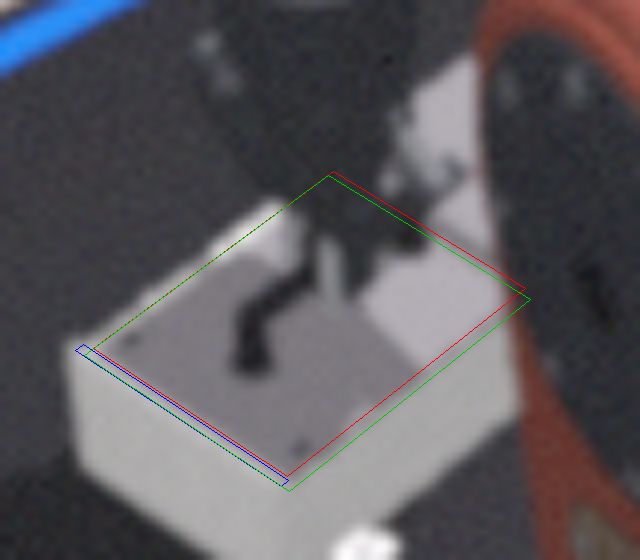

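```bash
python3 - <<'E'
from h import *
im=cv2.imread("pics/pr_full.png")
c=im[155:210,242:310]; c=cv2.convertScaleAbs(c,alpha=1.5,beta=-60)
cv2.imwrite("pics/pz.png",cv2.resize(c,None,fx=10.5,fy=10.5,interpolation=cv2.INTER_CUBIC))
E
```

```text
(no output)
```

View pics/pz.png

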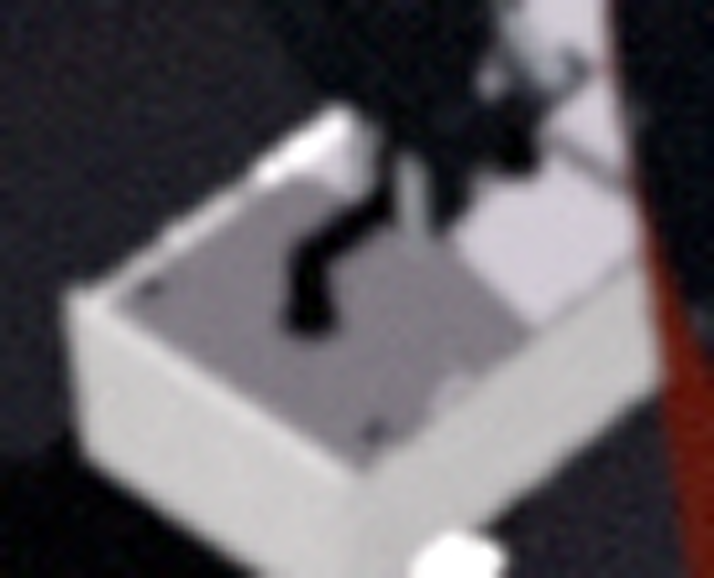

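```bash
python3 - <<'E'
from h import *
im=cv2.imread("pics/top1.png").astype(int)
def dep(uv,z):
    K,r,t=cam("top");Rm=cv2.Rodrigues(r)[0];d=Rm.T@np.linalg.inv(K)@[uv[0],uv[1],1];c=-Rm.T@t
    return c+d*(z-c[2])/d[2]
g=im.sum(2)/3
D=tow(DUCT,[[0,0,0]])[0]
def inv(w):
    c,s=np.cos(DUCT[2]),np.sin(DUCT[2]);d=w[:2]-D[:2];return np.array([c*d[0]+s*d[1],-s*d[0]+c*d[1]])*1e3
for n,(x0,y0,x1,y1) in {"h1":(362,134,384,146),"h2":(480,120,502,133)}.items():
    w=np.clip(140-g[y0:y1,x0:x1],0,None);Y,X=np.mgrid[y0:y1,x0:x1]
    uv=[(w*X).sum()/w.sum(),(w*Y).sum()/w.sum()];print(n,uv,inv(dep(uv,.090)))
# profile edges of top lid / duct along image columns (far edge)
for u in list(range(292,336,6))+list(range(350,550,20)):
    col=cv2.GaussianBlur(g[:,u-1:u+2].mean(1).astype(np.float32),(1,3),.7).ravel()
    gr=np.diff(col[100:200]); 
    i=int(np.argmax(gr[:60])) ; th=130
    k=next(j for j in range(100,200) if col[j]<=th<col[j+1]); v=k+(th-col[k])/(col[k+1]-col[k])
    z=.060 if u<336 else (.075 if u<345 else .064)
    e=next((j for j in range(k+8,200) if col[j]>150>=col[j+1] or (col[j]-col[j+1]>25 and j>k+20)),None)
    print(u,round(v,2),inv(dep([u,v],z)).round(1), e, None if e is None else inv(dep([u,e+.5],z)).round(1))
E
```

```text
h1 [np.float64(372.5625761266748), np.float64(141.37637028014612)] [   0.18452319 -165.64329679]
h2 [np.float64(490.8508971612211), np.float64(127.58201660417782)] [-4.13674005e-01 -5.30023545e+02]
292 134.25 [61.5 73.1] 170 [-52.6  86.7]
298 133.52 [61.5 54.4] 170 [-54.9  68.5]
304 132.82 [61.5 35.8] 147 [14.9 41.5]
310 132.2 [61.3 17.1] 169 [-56.2  31.8]
316 131.42 [61.5 -1.6] 168 [-55.3  13.2]
322 130.69 [ 61.6 -20.4] 167 [-54.5  -5.4]
328 130.02 [ 61.5 -39.1] 146 [  9.1 -32.2]
334 129.26 [ 61.7 -57.9] 166 [-55.8 -42.2]
350 128.08 [  58.2 -107.1] 173 [-84.4 -87.3]
370 125.66 [  58.4 -169.6] 139 [  14.4 -163.2]
390 123.4 [  58.1 -232.3] 138 [  10.1 -225. ]
410 113.21 [  83.3 -299.1] 165 [ -81.9 -272.8]
430 118.7 [  58.2 -358.1] 158 [ -67.6 -337.2]
450 116.45 [  57.8 -421.2] 155 [ -65.7 -399.8]
470 114.15 [  57.7 -484.5] 158 [ -82.5 -459.2]
490 111.8 [  57.7 -547.9] 125 [  13.9 -539.7]
510 109.51 [  57.6 -611.5] 148 [ -66.3 -587.5]
530 107.23 [  57.4 -675.3] 151 [ -83.2 -647. ]
```

```bash
python3 - <<'E'
from h import *
P,O=tuckpose(-.0795,.0009,0); robot.line_to(P,vel=.02,rotation=O); robot.pause(.1); st('lift')
P,O=tuckpose(-.0795,.0009,0,dx=.002); print(robot.line_to(P,vel=.02,rotation=O,guard=5)); robot.pause(.1); st('shift')
P,O=tuckpose(-.0795,-.006,0,dx=.002); print(robot.line_to(P,vel=.005,rotation=O,guard=11.5))
F=[]
for _ in range(10): robot.pause(.04);F.append(np.r_[robot.observe()['ft_force'],robot.observe()['torque']])
print(np.mean(F,0).round(2),np.std(F,0).round(2)); st('press')
snap("side","pr2",(242,155,310,210),10.5)
E
```

```text
lift t 17.71 pos [0.6506 0.0024 0.1444] rot [-1.7995e+02 -2.0000e-02  9.8340e+01] F [ 1.06 -0.43 -1.8 ] M [-0.01 -0.    0.04] w 0.0087
False
shift t 18.06 pos [0.6529 0.0026 0.1447] rot [-179.99   -0.     98.34] F [ 0.3   0.14 -2.43] M [ 0.07 -0.   -0.02] w 0.0089
True
[-0.54 -0.09  5.48 -0.01  0.07 -0.01] [0.26 0.28 0.36 0.02 0.03 0.03]
press t 19.05 pos [0.6529 0.0026 0.1443] rot [1.7999e+02 1.0000e-02 9.8340e+01] F [-0.32 -0.38  6.09] M [-0.02  0.09  0.01] w 0.0092
```

View pics/pr2.png

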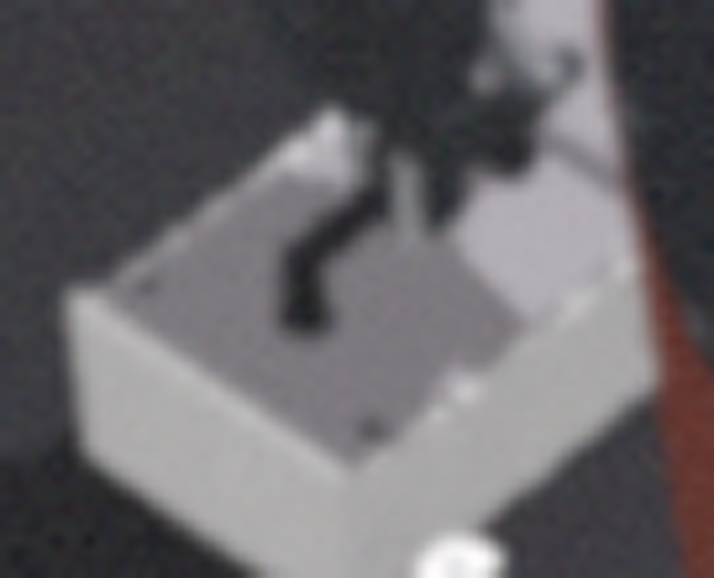

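```bash
python3 - <<'E'
from h import *
def mF():
    F=[]
    for _ in range(12): robot.pause(.03);F.append(robot.observe()['ft_force'])
    return np.mean(F,0)
f=mF();z=robot.observe()['tool_pos'];print(f.round(2))
P,O=tuckpose(-.0795,-.010,0,dx=.002)
for _ in range(5):
    need=10.3-f[2]
    if need<.8: break
    g=robot.line_to(P,vel=.004,rotation=O,guard=max(2.,need+1)); f=mF(); print(g,need,f.round(2))
st()
E
```

```text
[-0.43  0.13  5.94]
True 4.360544519115259 [0.03 0.09 5.5 ]
True 4.802278986695982 [-0.47  0.04  5.22]
True 5.077612402187163 [-0.39 -0.1   5.32]
True 4.981488019349338 [-0.3   0.02  4.58]
True 5.722690920117798 [-0.29  0.    4.37]
 t 24.48 pos [0.6529 0.0026 0.1443] rot [1.7996e+02 4.0000e-02 9.8340e+01] F [-0.96  0.11  4.36] M [0.07 0.08 0.  ] w 0.0085
```

```bash
python3 - <<'E'
from h import *
def mF():
    F=[]
    for _ in range(8): robot.pause(.025);F.append(robot.observe()['ft_force'])
    return np.mean(F,0)
d=.0003
for k in range(6):
    P,O=tuckpose(-.0795,.0003-d,0,dx=.002)
    robot.line_to(P,vel=.004,rotation=O); f=mF(); print(d,f.round(2),robot.observe()['time'])
    if f[2]>9: break
    d+=.0004
st()
E
```

```text
0.0003 [-1.44  0.06  6.43] 24.9333
0.0007 [-2.53  0.52  8.79] 25.3833
0.0011 [-4.22  0.37 11.81] 25.8333
 t 25.83 pos [0.6529 0.0026 0.1443] rot [1.7998e+02 1.0000e-02 9.8340e+01] F [-4.76  0.68 11.09] M [ 0.01  0.88 -0.  ] w 0.0086
```

```bash
python3 - <<'E'
from h import *
def mF():
    F=[];
    for _ in range(10): robot.pause(.03);s=robot.observe();F.append(np.r_[s['ft_force'],s['torque']])
    return np.mean(F,0)
P,O=tuckpose(-.0795,.0003-.001,0,dx=.0016); robot.line_to(P,vel=.004,rotation=O); f=mF(); print(f.round(2)); 
robot.pause(.5); print(mF().round(2)); st()
snap("side","fin")
E
```

```text
[-1.77  0.74  9.63  0.16  0.34  0.  ]
[-1.68  0.58  9.56  0.15  0.35  0.  ]
 t 27.25 pos [0.6529 0.0026 0.1443] rot [1.7993e+02 2.0000e-02 9.8340e+01] F [-2.18  1.35  9.55] M [ 0.16  0.35 -0.01] w 0.0091
```

View pics/fin.png

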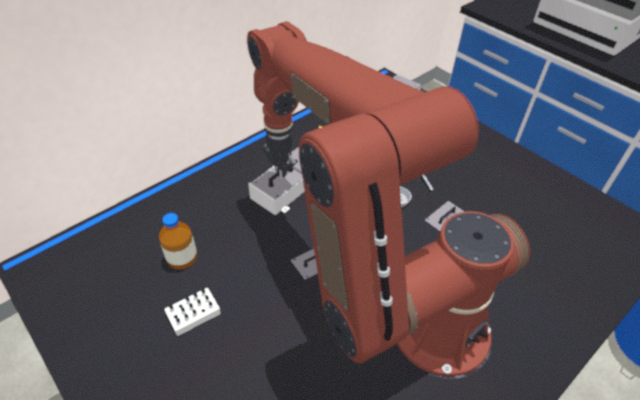

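```bash
python3 -c "
from h import *
print(robot.job_done()); st()"
```

```text
the job is handed in; nothing more can be done
None
the job is handed in; nothing more can be done
```

The cover is on the open bay, still gripped by its handle and pushed down, and the job was handed in at about 27 s of the 40 s.

I carried the cover over plain edge low at 4.5°, touched it on the flange and slid it in under the lap until it met the step. I backed off about 3 mm, let the other end down inside the end lip and flattened it.

**Last checks:**
- **Seating:** the TCP stood 84.3 mm above the flanges, the same as above the bench at the grasp, and tilt was below 0.1°, so the cover sits flat. The side picture shows its end inside the lip.
- **Push:** the wrist read a steady 9.6 N downward, plus about 1.8 N of cover weight. Guarded moves kept settling back to about 5 N, so I set the push with small unguarded steps. About 1.7 N of sideways force is left.
- **Sideways fit:** the first press looked 2–3 mm off towards the robot. I lifted slightly, shifted it 2 mm and pressed again, and a strip of flange then showed on both sides.
- **Lap:** I could not look under it, because the arm hides it from both cameras. No upward contact showed during the insertion; contact forces stayed at a few newtons.
- **Bystanders:** the bottle and vial rack look unmoved in the last picture. The dish and screwdriver are partly hidden by the arm there, but nothing came near them.

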